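Load the packing jig: three slotted plates round the post, then the cap

ROBOT

A 6-joint arm with a two-finger parallel gripper is mounted at the origin on a cart in front of the work surface, level with it; the furniture and walls round the work are solid. World frame = base frame: x ahead of the robot, y to its left, z up, the work surface at z = 0. Lengths are in mm, angles in rad, forces in N, time in s.
With the tool pointing down it reaches from about 250 to 850 mm from the base axis. Payload 12.5 kg.
Tool frame: the origin (TCP) lies between the finger pads; the fingertips stand 25 mm ahead of it and the grasp point (between the pads) lies 6 mm ahead of it; z points along the fingers, y is the line along which they close (so a half turn about z gives the same grasp; the last joint's range is limited). The gripper opens to 93 mm and grips with 3 to 60 N. Pads are 15 mm wide; open, the fingers measure 128 mm over their backs; the gripper's body (75 mm by 188 mm) begins 65 mm behind the grasp point.
Start: joints at [1.189, 0.351, 1.652, -0, 1.139, -0.085], TCP at [160.822, 525.947, 216.333] pointing down, gripper open.
Joint ranges: [-2.75, 2.75], [-0.79, 2.1], [0.01, 2.65], [-1.57, 4.71], [0.07, 3.14], [-2.87, 2.87]. Speed limits (rad/s): [2.22, 2.22, 2.79, 3.14, 3.14, 3.14].

INTERFACE

Orientations are given as a unit quaternion [x, y, z, w].
In Python, from cell import read_state, imaging, ctrl gives the robot as it stands.
- The arm moves only by the shell command python3 -m jog 'ROWS' [OPENING]. ROWS is JSON, a list of rows, each an object of numbers: "x", "y", "z": the shift along the tool's x, y, z in mm; "roll": the turn about the tool's z in degrees. In form: [{"x": .., "y": .., "z": .., "roll": ..}, ...]. A call has 1 to 20 rows; each row shifts and turns the commanded pose from where the row before left it, along the tool's axes as they then stand; what a row does not reach is not made up. A row lasts 1/12 s, in which the tool goes at most 41.7 mm and 7.16 degrees, less where a joint would pass 70% of its speed; a pose out of reach is approached as far as the arm can. A call with a gripper value outside its range is refused whole. OPENING is the closure, from 0 (fully open) to 1 (shut), set as the call begins (- or left out, the last holds). The fingers move at their own pace and stop on an object; the grip force is fixed at half the most. Time passes only in rows, so rows that do not move let the fingers close. It gives the time, the measured TCP pose, the force, the opening and the grip force at its end, in the units of the state.
- read_state(): the state, without advancing time (a new reading comes with each control period).
- imaging.read_camera(name): name is "side" or "top"; returns (picture, depth): 384x512x3 uint8, red, green, blue; 384x512 float32, mm along the optical axis (not along the pixel's ray), 0 where there is no reading.
- imaging.camera_model(name): a dict with "fovy" (degrees; the focal length in pixels is half the picture's height over the tangent of half this angle, whatever the lens; pixels are square), "cx", "cy" (the principal point, pixels), "view" (4x4, takes a point from world to camera coordinates). Camera axes: x right, y up, looking along -z (the intrinsics and any distortion apply to the point x, -y, -z); pixel columns grow to the right and rows downward; lengths in mm; the calibration is good to about 2 mm. A picture is of the moment at which its call begins. camera_model takes no time and is no camera call.
- ctrl.close_job(): hands the job in; it is judged then, once.
The state is a dict: "time": time; "joints": joint angles; "joint_velocities": joint speeds; "joint_efforts": joint torques, N m; "tcp_pos": TCP position; "tool_rot": TCP orientation; "wrist_force": force on the tool from outside, world axes, zero at the start; "torque": the same for the moment, N m; "finger_gap": opening from 0.0 (shut) to 1.0 (fully open); "grip_force": force on a finger pad.
Only numpy, scipy, OpenCV 4.12 (cv2) and the standard library are available. Lean on these libraries where they do the work, as an engineer would, in place of code of your own. Each camera call takes 0.05 s, during which the arm holds its last target. There are 200 camera calls.

TASK

Make up the packing on the post of the small plywood packing jig: slide the three slotted plates along their ledges, without lifting them, until each is fully home round the post, in the order dark wood first (bottom), then aluminium, then brass on top. Then take the black cap with the red flange from among the other things and set it on the post so that it sits flat on the brass plate, and let go. Leave the glue bottle, the screw cup and the red-lidded tin where they stand.

Things in the scene. Friction and masses are not known exactly. Their poses are not given: they have to be found in the camera images.
- post_foot (a point): Foot of the steel post (24 mm diameter, 80 mm high, tapered over the last 10 mm to 14 mm) in the middle of the fixed plywood packing jig. Point on the post's axis, on top of the jig's 12 mm base board. Jig axes: x roughly away from the robot, y to the left, z up. Three lanes lead to the post. The loaded stack is 48 mm high and leaves 32 mm of post above it.
- lane_dark (a point): Outer end of the dark plate's lane, 150 mm from the post on its left (jig +y), on the lane's floor (the base board, level with the post foot). 83 mm wide between rails 12 mm high. Same axes as the jig.
- lane_alu (a point): Outer end of the aluminium plate's lane, 150 mm from the post on its right (jig -y), on its ledge, which is 17 mm above the post foot (1 mm above the top of the dark plate) and ends 47 mm short of the post's axis. 83 mm wide between rails 11 mm above the ledge; the plate slides off it onto the dark plate and stops when its slot's end meets the post.
- lane_brass (a point): Outer end of the brass plate's lane, 140 mm behind the post (jig +x), on its ledge, which is 33 mm above the post foot (1 mm above the top of the aluminium plate) and ends 51 mm short of the post's axis. 83 mm wide between rails 11 mm high; the plate slides off it onto the aluminium plate and stops when its slot's end meets the post.
- plate_dark_mid (a point): Dark wood (bottom) horseshoe plate, 90 long, 80 wide, 16 thick, 0.18-0.35 kg; 30 mm wide slot open at its leading edge (own +x, toward the post). Point: mid-length, mid-width, half-way up, where the post's axis lies when home; straight trailing edge 45 mm behind it (-x). Home: 8 mm above the post foot.
- plate_alu_mid (a point): Aluminium (middle) horseshoe plate, 90 long, 80 wide, 16 thick, 0.18-0.35 kg; 30 mm wide slot open at its leading edge (own +x, toward the post). Point: mid-length, mid-width, half-way up, where the post's axis lies when home; straight trailing edge 45 mm behind it (-x). Home: 24 mm above the post foot.
- plate_brass_mid (a point): Brass-coloured (top) horseshoe plate, 90 long, 80 wide, 16 thick, 0.18-0.35 kg; 30 mm wide slot open at its leading edge (own +x, toward the post). Point: mid-length, mid-width, half-way up, where the post's axis lies when home; straight trailing edge 45 mm behind it (-x). Home: 40 mm above the post foot.
- cap_mid (a point): The cap, upright, 46 mm tall, 0.11-0.21 kg: black round hub 44 mm in diameter (from 10 mm up to its top at 46 mm) on a red flange 76 mm in diameter and 10 mm thick; closed top, 28 mm bore from below, 40 mm deep. Point on its axis at half height (23 mm above its underside); seated it is 71 mm above the post foot.
- glue_mid (a point): yellow glue bottle with a red tip, 42x64 mm, 168 mm tall, standing upright; bystander. Point at its centre, half-way up.
- cup_mid (a point): open grey tin cup of screws, 69 mm across, 54 mm tall; bystander. Point at its centre, half-way up.
- tin_mid (a point): round flat tin with a red lid, 70 mm across, 29 mm tall; bystander. Point at its centre, half-way up.

How it is judged (in metres and radians):
On the way, in this order (a step that is already met when the one before it is completed fails the run):
1. the dark plate is home round the post (horizontal distance between plate_dark_mid and post_foot below 0.007 m and z of plate_dark_mid in the frame of post_foot between 0.004 and 0.012 m and angle between plate_dark_mid's own z axis and vertical below 0.08 rad), for 0.2 s.
2. the aluminium plate is home on the dark one (all of step 1 and horizontal distance between plate_alu_mid and post_foot below 0.007 m and z of plate_alu_mid in the frame of post_foot between 0.02 and 0.028 m and angle between plate_alu_mid's own z axis and vertical below 0.08 rad), for 0.2 s.
3. the brass plate is home on the aluminium one (all of step 2 and horizontal distance between plate_brass_mid and post_foot below 0.007 m and z of plate_brass_mid in the frame of post_foot between 0.036 and 0.044 m and angle between plate_brass_mid's own z axis and vertical below 0.08 rad), for 0.2 s.
At the end, for the whole second after the job is handed in: Round the post lie flat, bottom to top, the dark, aluminium and brass plates (each within 7 mm of the axis, 4 mm of its height, 0.08 rad of level); the cap is on the post, flat on the brass plate (6 mm, 4 mm, 0.08 rad), let go; glue bottle, cup and tin upright (all of step 3 and horizontal distance between cap_mid and post_foot below 0.006 m and z of cap_mid in the frame of post_foot between 0.067 and 0.075 m and angle between cap_mid's own z axis and vertical below 0.08 rad and angle between each of glue_mid, cup_mid, tin_mid's own z axis and vertical below 0.2 rad); the robot touches nothing.
It fails at once if the dark plate is lifted off its ledge (z of plate_dark_mid in the frame of post_foot above 0.02 m).
It fails at once if the aluminium plate is lifted off its ledge (z of plate_alu_mid in the frame of post_foot above 0.037 m).
It fails at once if the brass plate is lifted off its ledge (z of plate_brass_mid in the frame of post_foot above 0.053 m).
It fails at once if the glue bottle, cup or tin is moved more than 30 mm (distance of any of glue_mid, cup_mid, tin_mid from where it was at the start of the episode above 0.03 m).
It also fails if it takes over 72 s, if anything falls off the work surface, if the arm or the gripper's body presses on something with over 40 N, if the wrist force passes 120 N, or if a joint passes its speed limit or range.

## Working session

There is one attempt and no reset: what is moved stays moved. The work goes in short steps, Python scripts to look and compute and a shell command to move; the robot and the scene stay as the last step left them, time stands still between calls to the robot, and variables do not carry over. Pictures are saved under pics/ and viewed, at most 10 in all, crops included, and the job is handed in when it is done.

```bash
ls; mkdir -p pics; python3 - <<'E'
from cell import read_state, imaging, ctrl
import cv2, numpy as np
s=read_state(); print({k:np.round(v,3) for k,v in s.items()})
for n in("top","side"):
    m=imaging.camera_model(n); print(n,{k:np.round(v,3) for k,v in m.items() if True})
    p,d=imaging.read_camera(n); np.savez(f'pics/{n}0.npz',p=p,d=d); cv2.imwrite(f'pics/{n}0.png',p[:,:,::-1])
E
```

```text
pics
{'time': np.float64(0.0), 'joints': array([ 1.189,  0.351,  1.652, -0.   ,  1.139, -0.085]), 'joint_velocities': array([-0.002, -0.001,  0.001,  0.001, -0.003, -0.   ]), 'joint_efforts': array([ 1.0000e-03, -4.9732e+01, -2.8525e+01,  7.0000e-02,  2.6000e-02,
       -0.0000e+00]), 'tcp_pos': array([160.721, 525.649, 215.8  ]), 'tool_rot': array([ 0.148,  0.989, -0.001, -0.   ]), 'wrist_force': array([-0.106, -0.307,  0.732]), 'torque': array([ 0.017, -0.004,  0.031]), 'grip_force': np.float64(0.0), 'finger_gap': np.float64(1.0)}
top {'fovy': np.float64(46.827), 'cx': np.float64(257.234), 'cy': np.float64(191.68), 'view': array([[ 2.100000e-02, -1.000000e+00, -8.000000e-03,  9.345700e+01],
       [ 9.860000e-01,  1.900000e-02,  1.650000e-01, -5.622770e+02],
       [-1.640000e-01, -1.100000e-02,  9.860000e-01, -1.105445e+03],
       [ 0.000000e+00,  0.000000e+00,  0.000000e+00,  1.000000e+00]])}
side {'fovy': np.float64(50.62), 'cx': np.float64(250.966), 'cy': np.float64(190.319), 'view': array([[ 9.92000e-01, -1.29000e-01, -8.00000e-03, -5.16996e+02],
       [ 8.20000e-02,  5.79000e-01,  8.11000e-01, -1.70310e+02],
       [-1.00000e-01, -8.05000e-01,  5.85000e-01, -8.58302e+02],
       [ 0.00000e+00,  0.00000e+00,  0.00000e+00,  1.00000e+00]])}
```

View pics/top0.png

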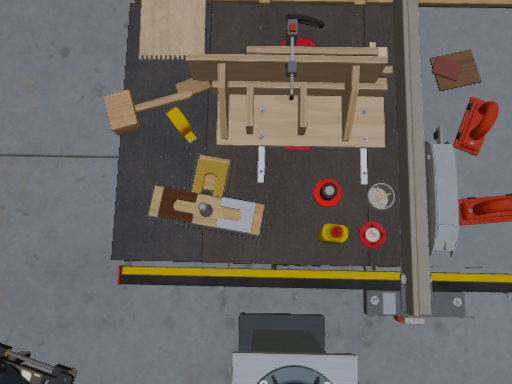

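View pics/side0.png

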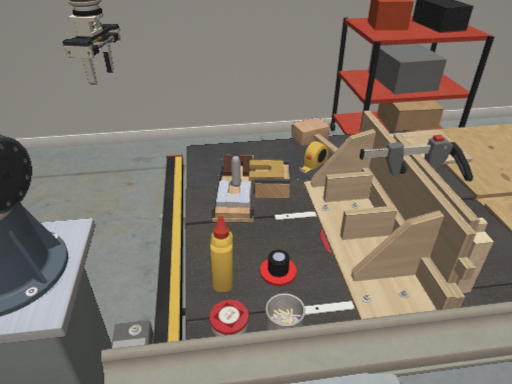

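The top view shows the jig at about (207,209), with dark left, aluminium right and brass behind. The cap is at (328,192), the glue at (334,233), the cup at (381,195) and the tin at (372,235). In the side view the post is at (237,165) and the cap at (279,265).

```bash
cat > h.py <<'E'
import numpy as np, cv2
from cell import read_state, imaging, ctrl
def grab(n):
    return imaging.read_camera(n)
def model(n):
    m=imaging.camera_model(n); f=192/np.tan(np.radians(m["fovy"])/2); return f,m["cx"],m["cy"],np.array(m["view"])
def world(n,d):   # HxWx3 world points from depth
    f,cx,cy,V=model(n); v,u=np.mgrid[:384,:512]
    P=np.stack([(u-cx)/f*d,-(v-cy)/f*d,-d],-1)
    return (P-V[:3,3])@V[:3,:3]
def ray(n,u,v,z): # ray onto plane z
    f,cx,cy,V=model(n); R=V[:3,:3]; c=-R.T@V[:3,3]; r=R.T@np.array([(u-cx)/f,-(v-cy)/f,-1])
    return c+r*(z-c[2])/r[2]
E
python3 - <<'E'
from h import *
Z=np.load('pics/top0.npz');p,d=Z['p'],Z['d'];W=world('top',d)
for r,c in [(209,160),(205,175),(210,206),(215,235),(212,225),(180,212),(165,212),(192,328),(192,316),(233,334),(195,381),(235,372),(250,200),(220,300),(209,193),(190,375+30)]: print((c,r),p[r,c],W[r,c].round(1))
b=p[145:250,140:275];cv2.imwrite('pics/jig.png',cv2.resize(b,None,fx=5.8,fy=5.7,interpolation=cv2.INTER_CUBIC)[:,:,::-1])
Z=np.load('pics/side0.npz');p,d=Z['p'],Z['d']
b=p[140:235,190:310];cv2.imwrite('pics/jigs.png',cv2.resize(b,None,fx=6,fy=6,interpolation=cv2.INTER_CUBIC)[:,:,::-1])
E
```

```text
(160, 209) [73 44 29] [512.6 360.1  26.2]
(175, 205) [160 141 109] [526.2 324.4   9.1]
(206, 210) [75 70 71] [506.1 232.2  77.3]
(235, 215) [171 140 101] [500.2 161.8  29.9]
(225, 212) [168 137  97] [507.7 188.3  28.6]
(212, 180) [167 137  97] [590.  224.1  41.7]
(212, 165) [150 123  48] [625.3 223.   63.7]
(328, 192) [143 145 157] [562.8 -78.8  48.2]
(316, 192) [196  31  18] [568.9 -52.6   8.7]
(334, 233) [132  30   3] [449.6 -77.6 145.7]
(381, 195) [156 151 145] [ 565.2 -228.2    1.8]
(372, 235) [171 165 158] [ 455.4 -195.7   26. ]
(200, 250) [62 60 62] [408.4 253.4   2.4]
(300, 220) [65 61 60] [493.7 -10.9  -1.8]
(193, 209) [164 145 111] [516.  275.2  12.4]
(405, 190) [59 54 48] [ 571.  -276.4   53. ]
```

View pics/jig.png

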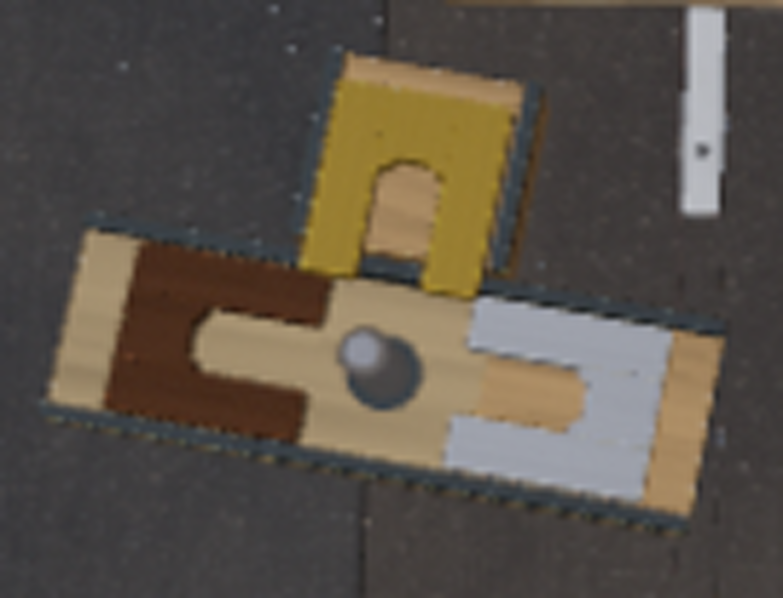

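View pics/jigs.png

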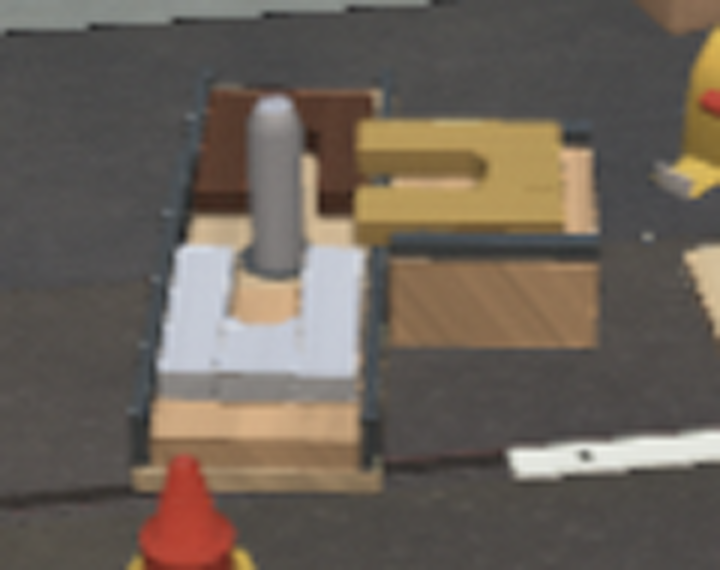

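```bash
cat > m.py <<'E'
from h import *
def blob(p,lo,hi,box):
    h=cv2.cvtColor(p,cv2.COLOR_RGB2HSV); m=cv2.inRange(h,lo,hi); k=np.zeros_like(m); x0,y0,x1,y1=box; k[y0:y1,x0:x1]=m[y0:y1,x0:x1]
    c=max(cv2.findContours(k,cv2.RETR_EXTERNAL,cv2.CHAIN_APPROX_NONE)[0],key=cv2.contourArea); return c[:,0,:]
BOX=(140,145,275,250)
COL={'dark':((0,100,40),(12,255,110),28),'alu':((105,8,150),(130,60,255),45),'brass':((22,150,100),(32,255,230),61)}
def plates(p,z=None):
    out={}
    for n,(lo,hi,z0) in COL.items():
        c=blob(p,lo,hi,BOX); P=np.array([ray('top',u,v,z[n] if z else z0)[:2] for u,v in c],np.float32)
        hull=cv2.convexHull(P); (x,y),s,a=cv2.minAreaRect(hull); out[n]=((x,y),s,a); print(n,len(c),np.round([x,y],1),np.round(s,1),round(a,1))
    return out
E
python3 - <<'E'
from m import *
Z=np.load('pics/top0.npz');p,d=Z['p'],Z['d'];W=world('top',d)
plates(p)
# post top
print('posttop',ray('top',202.4,206.4,92).round(1))
S=np.load('pics/side0.npz');ps=S['p']
print('posttop side',ray('side',190+276/6,140+103/6,92).round(1))
# cap flange (red) and hub in both views
for n,q,box in(('top',p,(308,175,348,212)),('side',ps,(255,245,302,290))):
    for z,lo,hi in((10,(0,150,120),(10,255,255)),):
        c=blob(q,lo,hi,box); P=np.array([ray(n,u,v,z)[:2] for u,v in c],np.float32)
        print(n,'flange',cv2.minEnclosingCircle(P),cv2.fitEllipse(P))
# tall things
for nm,(a,b,c,e) in dict(beam=(395,50,425,300),fence=(185,0,395,150)).items(): print(nm,np.percentile(W[b:e,a:c,2],[50,90,99]).round())
B=W[60:290,398:425]; k=B[...,2]>30; print('beam y',np.percentile(B[k][:,1],[1,99]).round(),'x',np.percentile(B[k][:,0],[1,99]).round())
F=W[0:150,185:390]; k=F[...,2]>60; print('fence y',np.percentile(F[k][:,1],[1,99]).round(),'x',np.percentile(F[k][:,0],[1,99]).round())
E
```

```text
dark 154 [525.5 315.2] [88.1 80.1] 80.7
alu 158 [500.4 158.7] [86.9 77.9] 80.7
brass 158 [591.9 228.2] [79.2 88.5] 81.0
posttop [513.1 239.6  92. ]
posttop side [514.5 240.4  92. ]
top flange ((568.4885864257812, -81.73387908935547), 38.24376678466797) ((568.4173583984375, -81.82766723632812), (73.68666076660156, 74.81965637207031), 13.9781494140625)
side flange ((566.2828369140625, -86.66373443603516), 39.787559509277344) ((566.6256713867188, -85.74473571777344), (68.90335845947266, 76.19281005859375), 173.00790405273438)
beam [50. 87. 92.]
fence [ 14. 178. 223.]
beam y [-330. -271.] x [327. 922.]
fence y [-214.  274.] x [371. 957.]
```

```bash
cat > to.py <<'E'
import sys; from h import *
from scipy.spatial.transform import Rotation as R
POST=np.array([513.7,240.0]); a=np.radians(-9.1); JX=np.array([np.cos(a),np.sin(a)]); JY=np.array([-JX[1],JX[0]])
def to(jx,jy,tip,roll=0):  # tool-frame shift to put fingertips at jig (jx,jy), world height tip, after roll (deg)
    s=read_state(); M=R.from_quat(s['tool_rot']).as_matrix(); M=M@R.from_euler('z',roll,degrees=True).as_matrix()
    t=np.r_[POST+JX*jx+JY*jy,tip+25]; e=s['tcp_pos']-np.r_[POST,0]
    print('t',round(float(s['time']),2),'jig',np.round([e[:2]@JX,e[:2]@JY,s['tcp_pos'][2]-25],1),'shift',(M.T@(t-s['tcp_pos'])).round(1),
     'toolx in jig deg',round(np.degrees(np.arctan2(M[1,0],M[0,0]))+9.1,2),'F',np.round(s['wrist_force'],1),'gap',round(float(s['finger_gap']),3))
if __name__=='__main__': to(*map(float,sys.argv[1:]))
E
python3 -m jog '[{"roll":7},{"roll":7},{"roll":7},{"roll":7},{"roll":7},{"roll":7},{"roll":7},{"roll":7},{"roll":7},{"roll":7},{"roll":7},{"roll":5.1},{}]' 1; python3 to.py 0 140 60
```

```text
t 0.1 jig [-393.7  226.2  190.9] shift [-401.8  -31.1  130.9] toolx in jig deg 172.09 F [-0.6 -0.9 -0.4] gap 0.998invalid input at $[0]: expected keys x, y, z, roll
```

```bash
python3 -m jog '[{"x":0,"y":0,"z":0,"roll":7},{"x":0,"y":0,"z":0,"roll":7},{"x":0,"y":0,"z":0,"roll":7},{"x":0,"y":0,"z":0,"roll":7},{"x":0,"y":0,"z":0,"roll":7},{"x":0,"y":0,"z":0,"roll":7},{"x":0,"y":0,"z":0,"roll":7},{"x":0,"y":0,"z":0,"roll":7},{"x":0,"y":0,"z":0,"roll":7},{"x":0,"y":0,"z":0,"roll":7},{"x":0,"y":0,"z":0,"roll":7},{"x":0,"y":0,"z":0,"roll":5.1},{"x":0,"y":0,"z":0,"roll":0},{"x":0,"y":0,"z":0,"roll":0}]' 1; python3 to.py 0 140 60
```

```text
time: 1.27
tcp_pos: [160.8, 525.8, 216.1]
tool_rot: [0.76, 0.65, -0.0, 0.0]
wrist_force: [-0.3, -0.3, 0.6]
finger_gap: 0.047
grip_force: 0.0
t 1.27 jig [-393.7  226.4  191.1] shift [-87.5 393.5 131.1] toolx in jig deg 90.17 F [-0.3 -0.3  0.6] gap 0.047
```

Move above the outer end of the dark lane.

```bash
python3 -m jog '[{"x":-7.3,"y":32.8,"z":5,"roll":0},{"x":-7.3,"y":32.8,"z":5,"roll":0},{"x":-7.3,"y":32.8,"z":5,"roll":0},{"x":-7.3,"y":32.8,"z":5,"roll":0},{"x":-7.3,"y":32.8,"z":5,"roll":0},{"x":-7.3,"y":32.8,"z":5,"roll":0},{"x":-7.3,"y":32.8,"z":5,"roll":0},{"x":-7.3,"y":32.8,"z":15,"roll":0},{"x":-7.3,"y":32.8,"z":15,"roll":0},{"x":-7.3,"y":32.8,"z":20,"roll":0},{"x":-7.3,"y":32.8,"z":20,"roll":0},{"x":-7.3,"y":32.8,"z":20,"roll":0},{"x":0,"y":0,"z":0,"roll":0},{"x":0,"y":0,"z":0,"roll":0},{"x":0,"y":0,"z":0,"roll":0}]'; python3 to.py 0 142 17
```

```text
time: 2.52
tcp_pos: [535.2, 377.4, 91.5]
tool_rot: [0.76, 0.649, -0.0, -0.0]
wrist_force: [0.2, -0.4, 0.2]
finger_gap: 0.008
grip_force: 0.0
t 2.52 jig [ -0.5 139.1  66.5] shift [ 2.9  0.5 49.5] toolx in jig deg 90.1 F [ 0.2 -0.4  0.2] gap 0.008
```

```bash
python3 -m jog '[{"x":3,"y":0.5,"z":10,"roll":0},{"x":0,"y":0,"z":14,"roll":0},{"x":0,"y":0,"z":14,"roll":0},{"x":0,"y":0,"z":11.5,"roll":0},{"x":0,"y":0,"z":0,"roll":0},{"x":0,"y":0,"z":0,"roll":0}]'; python3 to.py 0 60 17;  python3 -m jog '[{"x":-4,"y":0,"z":0,"roll":0},{"x":-4,"y":0,"z":0,"roll":0},{"x":-4,"y":0,"z":0,"roll":0},{"x":-4,"y":0,"z":0,"roll":0},{"x":-4,"y":0,"z":0,"roll":0},{"x":-4,"y":0,"z":0,"roll":0},{"x":-4,"y":0,"z":0,"roll":0},{"x":-4,"y":0,"z":0,"roll":0},{"x":-4,"y":0,"z":0,"roll":0},{"x":-4,"y":0,"z":0,"roll":0}]';python3 to.py 0 60 17
```

```text
time: 3.02
tcp_pos: [535.9, 379.9, 40.8]
tool_rot: [0.761, 0.649, -0.001, -0.0]
wrist_force: [0.2, 0.6, -0.2]
finger_gap: 0.004
grip_force: 0.0
t 3.02 jig [ -0.2 141.7  15.8] shift [-81.7   0.2  -1.1] toolx in jig deg 90.02 F [ 0.2  0.6 -0.2] gap 0.004
time: 3.85
tcp_pos: [530.2, 340.2, 41.8]
tool_rot: [0.761, 0.649, -0.0, -0.0]
wrist_force: [0.2, 0.1, 0.1]
finger_gap: 0.004
grip_force: 0.0
t 3.85 jig [  0.4 101.5  16.8] shift [-41.5  -0.4  -0.2] toolx in jig deg 89.99 F [0.2 0.1 0.1] gap 0.004
```

```bash
python3 -m jog '[{"x":-4,"y":0,"z":0,"roll":0},{"x":-4,"y":0,"z":0,"roll":0},{"x":-4,"y":0,"z":0,"roll":0},{"x":-4,"y":0,"z":0,"roll":0},{"x":-4,"y":0,"z":0,"roll":0},{"x":-4,"y":0,"z":0,"roll":0},{"x":-4,"y":0,"z":0,"roll":0},{"x":-4,"y":0,"z":0,"roll":0},{"x":-4,"y":0,"z":0,"roll":0},{"x":-2,"y":0,"z":0,"roll":0},{"x":0,"y":0,"z":0,"roll":0},{"x":0,"y":0,"z":0,"roll":0}]';python3 to.py 0 60 17; python3 - <<'E'
from h import *
p,d=grab('side'); np.savez('pics/side1.npz',p=p,d=d); a=cv2.resize(p[60:235,150:330],None,fx=4,fy=3.4,interpolation=cv2.INTER_CUBIC); cv2.imwrite('pics/s1.png',a[:,:,::-1])
E
```

```text
time: 4.85
tcp_pos: [524.3, 303.0, 41.9]
tool_rot: [0.761, 0.649, 0.0, -0.0]
wrist_force: [0.4, -0.2, 0.1]
finger_gap: 0.004
grip_force: 0.0
t 4.85 jig [ 0.5 63.9 16.9] shift [-3.9 -0.5 -0.1] toolx in jig deg 89.99 F [ 0.4 -0.2  0.1] gap 0.004
```

View pics/s1.png

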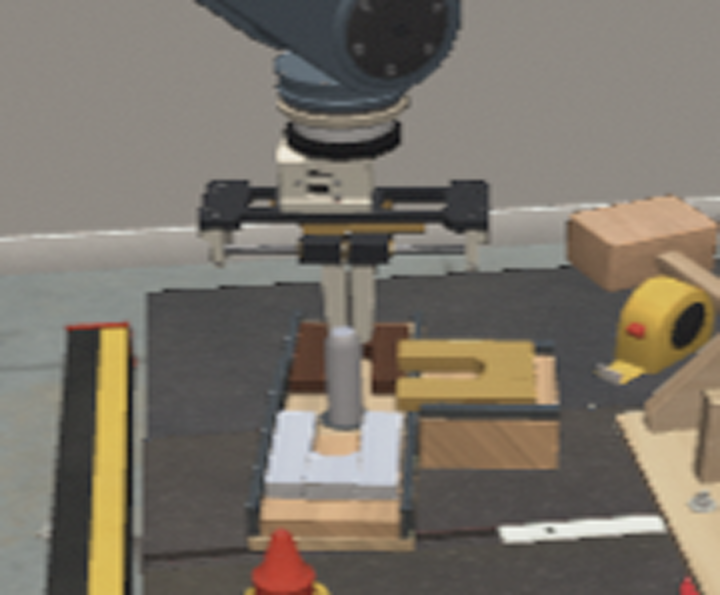

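The picture shows the dark plate apparently still at its starting place (crop x 290–412, y 322–392), with the fingers at (350,330) in front of it. I'll check that with projections before moving on.

```bash
python3 - <<'E'
from m import *
from to import POST,JX,JY
def proj(n,P):
    f,cx,cy,V=model(n); c=V[:3,:3]@P+V[:3,3]; return np.round([cx+f*c[0]/-c[2],cy-f*c[1]/-c[2]],1)
s=read_state()
for z in (17,42,100): print('finger',z,proj('side',np.r_[s['tcp_pos'][:2],z]),proj('top',np.r_[s['tcp_pos'][:2],z]))
for jy in(31,76,121): print('dark top edge jy',jy,[proj('side',np.r_[POST+JY*jy+JX*k,28]) for k in(-40,40)])
p,d=grab('top'); np.savez('pics/top1.npz',p=p,d=d); 
try: plates(p)
except Exception as e: print(e)
a=cv2.resize(p[130:260,120:290],None,fx=4.4,fy=4.4,interpolation=cv2.INTER_CUBIC); cv2.imwrite('pics/t1.png',a[:,:,::-1])
E
```

```text
finger 17 [238.  168.3] [182.4 205.5]
finger 42 [237.8 160.8] [180.7 204.2]
finger 100 [237.2 142.4] [176.5 201. ]
dark top edge jy 31 [array([222.5, 171.3]), array([251.7, 171.6])]
dark top edge jy 76 [array([223.9, 162.6]), array([252.1, 162.9])]
dark top edge jy 121 [array([225.2, 154.5]), array([252.6, 154.7])]
dark 4 [551.4 267.8] [1.9 5.6] 47.2
alu 158 [500.4 158.6] [87.2 77.9] 80.7
brass 155 [592.1 228.2] [79.3 88.8] 80.9
```

View pics/t1.png

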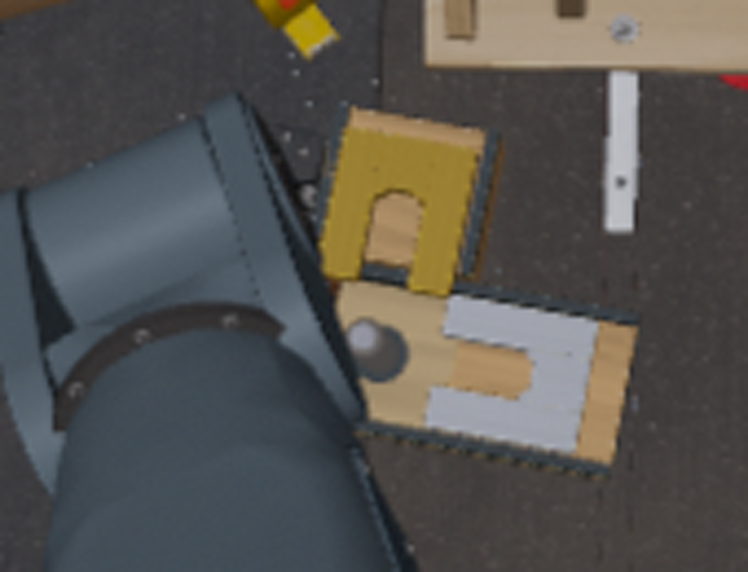

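The top view also shows the aluminium plate, brass plate and post undisturbed, with the arm hiding the dark plate. Next I'll measure the real fingertip height from the side depth.

```bash
python3 - <<'E'
from h import *
Z=np.load('pics/side1.npz');p,d=Z['p'],Z['d'];W=world('side',d)
for r in range(136,178,2): print(r,[(c,p[r,c].tolist(),W[r,c].round().astype(int).tolist()) for c in (241,247)])
E
```

```text
136 [(241, [39, 40, 42], [531, 262, 141]), (247, [111, 114, 112], [754, 2073, -835])]
138 [(241, [103, 99, 91], [533, 289, 121]), (247, [144, 149, 144], [751, 2047, -839])]
140 [(241, [149, 142, 130], [534, 293, 112]), (247, [136, 141, 136], [748, 2025, -843])]
142 [(241, [149, 142, 130], [533, 292, 107]), (247, [79, 79, 77], [571, 480, 0])]
144 [(241, [149, 142, 129], [534, 296, 99]), (247, [79, 78, 77], [569, 466, 1])]
146 [(241, [149, 142, 129], [533, 292, 94]), (247, [78, 77, 75], [568, 458, -2])]
148 [(241, [149, 142, 129], [533, 292, 88]), (247, [79, 80, 78], [566, 437, 4])]
150 [(241, [148, 142, 129], [533, 290, 83]), (247, [77, 77, 76], [566, 435, -2])]
152 [(241, [149, 143, 129], [533, 290, 77]), (247, [79, 79, 79], [564, 419, 0])]
154 [(241, [148, 143, 129], [532, 290, 71]), (247, [91, 84, 80], [562, 406, 0])]
156 [(241, [148, 143, 128], [533, 294, 62]), (247, [89, 61, 49], [555, 345, 30])]
158 [(241, [149, 143, 129], [532, 291, 58]), (247, [89, 62, 49], [554, 334, 30])]
160 [(241, [127, 115, 103], [536, 330, 27]), (247, [89, 62, 49], [553, 325, 29])]
162 [(241, [55, 40, 32], [535, 321, 26]), (247, [89, 61, 48], [551, 315, 28])]
164 [(241, [58, 39, 32], [535, 321, 20]), (247, [88, 61, 47], [550, 306, 27])]
166 [(241, [190, 167, 135], [535, 322, 12]), (247, [89, 61, 47], [549, 295, 28])]
168 [(241, [208, 185, 149], [533, 309, 14]), (247, [90, 64, 50], [547, 283, 29])]
170 [(241, [207, 183, 149], [532, 300, 13]), (247, [89, 63, 49], [546, 272, 29])]
172 [(241, [198, 176, 143], [531, 290, 12]), (247, [67, 47, 36], [546, 268, 26])]
174 [(241, [198, 176, 143], [530, 283, 11]), (247, [65, 44, 35], [545, 264, 22])]
176 [(241, [197, 175, 144], [529, 269, 13]), (247, [149, 130, 105], [545, 268, 12])]
```

```bash
python3 - <<'E'
from h import *
Z=np.load('pics/side0.npz');p,d=Z['p'],Z['d'];W=world('side',d)
k=(W[...,0]<300)&(W[...,1]>430)&(W[...,2]>80)&(d>0)
k[:, :60]=0; k[110:]=0
Q=W[k]; print(k.sum(),Q.min(0).round(),np.percentile(Q[:,2],[0,1,5,20,50,80]).round())
for r in range(60,86,2): print(r,[(c,W[r,c].round().astype(int).tolist()) for c in (92,109)])
print({a:np.round(b,3) for a,b in read_state().items()})
f,cx,cy,V=model('side'); c=V[:3,:3]@np.array([160.8,525.9,191])+V[:3,3]; print(cx+f*c[0]/-c[2],cy-f*c[1]/-c[2])
E
```

```text
3334 [-378.  430.   80.] [ 80.  82.  92. 126. 322. 380.]
60 [(92, [-257, 2119, -220]), (109, [180, 566, 256])]
62 [(92, [-262, 2124, -235]), (109, [178, 570, 249])]
64 [(92, [153, 475, 275]), (109, [178, 567, 244])]
66 [(92, [153, 472, 271]), (109, [176, 568, 237])]
68 [(92, [151, 473, 265]), (109, [175, 567, 232])]
70 [(92, [151, 470, 261]), (109, [174, 569, 226])]
72 [(92, [150, 469, 256]), (109, [172, 571, 219])]
74 [(92, [148, 470, 250]), (109, [-171, 2127, -322])]
76 [(92, [149, 462, 247]), (109, [-174, 2127, -336])]
78 [(92, [147, 464, 241]), (109, [-175, 2118, -346])]
80 [(92, [145, 468, 234]), (109, [-181, 2136, -366])]
82 [(92, [143, 468, 228]), (109, [-182, 2125, -377])]
84 [(92, [141, 473, 221]), (109, [-181, 2107, -384])]
{'time': np.float64(4.95), 'joints': array([0.447, 0.668, 1.624, 0.   , 0.85 , 0.606]), 'joint_velocities': array([ 0.004, -0.   , -0.   ,  0.   , -0.   ,  0.   ]), 'joint_efforts': array([-1.4700e-01, -6.0918e+01, -2.2647e+01,  5.2000e-02, -3.1000e-02,
       -1.0000e-03]), 'tcp_pos': array([524.268, 303.148,  41.847]), 'tool_rot': array([0.761, 0.649, 0.   , 0.   ]), 'wrist_force': array([-0.054, -1.428, -0.657]), 'torque': array([-0.093,  0.106, -0.001]), 'grip_force': np.float64(0.0), 'finger_gap': np.float64(0.006)}
104.78794252829533 86.86840696210086
```

```bash
cat > tip.py <<'E'
from h import *
def tips(tag):
    p,d=grab('side'); W=world('side',d); s=read_state(); t=s['tcp_pos']
    k=(np.hypot(W[...,0]-t[0],W[...,1]-t[1])<75)&(abs(W[...,2]-t[2])<45)&(d>0)
    print(tag,t.round(1),round(float(s['finger_gap']),2)); v,u=np.where(k)
    for c in np.unique(u):
        r=v[u==c].max(); print(c,r,W[r-1,c].round().astype(int),end=' ')
    print()
E
python3 -m jog '[{"x":0,"y":0,"z":-15,"roll":0},{"x":0,"y":0,"z":-25,"roll":0},{"x":0,"y":0,"z":-25,"roll":0},{"x":0,"y":0,"z":-25,"roll":0},{"x":0,"y":0,"z":-20,"roll":0},{"x":0,"y":0,"z":-10,"roll":0},{"x":0,"y":0,"z":0,"roll":0},{"x":0,"y":0,"z":0,"roll":0}]'; python3 -c "
from tip import *; tips('closed')"; python3 -m jog '[{"x":0,"y":0,"z":0,"roll":0},{"x":0,"y":0,"z":0,"roll":0},{"x":0,"y":0,"z":0,"roll":0},{"x":0,"y":0,"z":0,"roll":0},{"x":0,"y":0,"z":0,"roll":0},{"x":0,"y":0,"z":0,"roll":0},{"x":0,"y":0,"z":0,"roll":0},{"x":0,"y":0,"z":0,"roll":0}]' 0 | tail -2; python3 -c "
from tip import *; tips('open')"
```

```text
time: 5.62
tcp_pos: [524.0, 303.0, 161.3]
tool_rot: [0.761, 0.649, -0.0, -0.0]
wrist_force: [-0.7, 0.1, -1.2]
finger_gap: 0.004
grip_force: 0.0
closed [523.7 302.8 160.5] 0.0
229 113 [505 297 193] 230 119 [507 296 177] 231 120 [510 298 173] 232 121 [512 300 169] 233 122 [514 295 168] 234 122 [517 292 169] 235 122 [520 297 167] 236 122 [522 294 168] 237 122 [525 293 168] 238 121 [527 292 172] 239 121 [530 294 170] 240 120 [532 290 175] 241 118 [535 292 180] 
finger_gap: 0.526
grip_force: 0.0
open [524.2 303.  161.8] 0.57
219 108 [481 301 207] 220 116 [482 300 185] 221 119 [484 299 177] 222 120 [486 298 174] 223 121 [489 300 170] 224 122 [492 302 166] 225 122 [494 297 168] 226 121 [497 305 168] 245 122 [545 291 168] 246 122 [548 291 168] 247 122 [550 287 169] 248 121 [553 289 171] 249 120 [555 289 174] 250 119 [558 288 177] 251 110 [561 291 200]
```

The closed tip bottom sits at about z 165 with the TCP at z 161, so the tips are about 2–3 mm above the TCP, not 25 mm ahead of it. I'll use tip = TCP z + 2 from here on, and watch the forces on the way down.

```bash
sed -i 's/tip+25/tip-2/; s/\[2\]-25/[2]+2/' to.py; python3 -m jog '[{"x":13,"y":0,"z":0,"roll":0},{"x":13,"y":0,"z":0,"roll":0},{"x":13,"y":0,"z":0,"roll":0},{"x":13,"y":0,"z":0,"roll":0},{"x":13,"y":0,"z":0,"roll":0},{"x":14,"y":0,"z":0,"roll":0},{"x":0,"y":-0.5,"z":15,"roll":0},{"x":0,"y":0,"z":25,"roll":0},{"x":0,"y":0,"z":25,"roll":0},{"x":0,"y":0,"z":25,"roll":0},{"x":0,"y":0,"z":20,"roll":0},{"x":0,"y":0,"z":15,"roll":0},{"x":0,"y":0,"z":0,"roll":0},{"x":0,"y":0,"z":0,"roll":0}]' 1; python3 to.py 0 60 17; python3 -c "
from tip import *; tips('closed')"
```

```text
time: 7.55
tcp_pos: [536.0, 382.0, 36.4]
tool_rot: [0.761, 0.649, -0.0, -0.0]
wrist_force: [1.0, 0.8, 0.4]
finger_gap: 0.006
grip_force: 0.0
t 7.55 jig [ -0.5 143.7  38.4] shift [-83.7   0.4  21.4] toolx in jig deg 90.03 F [1.  0.8 0.4] gap 0.006
closed [536.5 382.1  37.5] 0.01
215 160 [463 388   2] 216 164 [465 369  -1] 217 165 [468 363  -1] 218 166 [470 357  -1] 219 164 [474 367   0] 220 162 [478 380  -1] 221 161 [479 340  26] 222 162 [482 337  24] 223 161 [485 341  25] 224 161 [488 334  29] 225 161 [490 333  29] 226 162 [493 324  31] 227 162 [496 327  29] 228 162 [498 326  29] 229 163 [501 324  27] 230 163 [504 322  28] 231 158 [509 347  29] 232 156 [513 362  27] 233 156 [516 361  27] 234 155 [523 415  -2] 235 155 [526 410   1] 236 155 [529 411   0] 237 156 [527 355  30] 238 157 [530 352  28] 239 159 [531 341  28] 240 168 [531 316  13] 241 168 [534 316  12] 242 164 [538 322  22] 243 163 [540 318  28] 244 164 [542 309  30] 245 163 [546 317  27] 246 163 [549 315  28] 247 163 [551 314  29] 248 162 [555 322  27] 249 160 [559 332  27] 250 159 [562 334  29] 251 159 [565 335  28] 252 159 [572 360  13] 253 159 [572 344  23] 254 159 [575 341  24] 255 159 [580 357  14] 256 159 [586 381  -1] 257 159 [589 378   0] 258 159 [592 377   1] 259 159 [596 382  -3] 260 159 [598 379  -1] 261 159 [601 379  -1] 262 159 [604 378  -1] 263 159 [607 377  -1] 264 159 [610 377  -1]
```

Lower gently in steps and watch the vertical force.

```bash
python3 -m jog '[{"x":0,"y":0,"z":6,"roll":0},{"x":0,"y":0,"z":6,"roll":0},{"x":0,"y":0,"z":0,"roll":0},{"x":0,"y":0,"z":0,"roll":0}]';python3 -m jog '[{"x":0,"y":0,"z":4,"roll":0},{"x":0,"y":0,"z":0,"roll":0},{"x":0,"y":0,"z":4,"roll":0},{"x":0,"y":0,"z":0,"roll":0},{"x":0,"y":0,"z":0,"roll":0}]'; python3 to.py 0 60 17
```

```text
time: 7.93
tcp_pos: [536.2, 381.1, 24.8]
tool_rot: [0.761, 0.649, -0.0, -0.0]
wrist_force: [0.3, -0.1, -0.8]
finger_gap: 0.004
grip_force: 0.0
time: 8.35
tcp_pos: [536.1, 381.0, 16.6]
tool_rot: [0.761, 0.649, -0.0, -0.0]
wrist_force: [0.1, 0.1, 0.5]
finger_gap: 0.006
grip_force: 0.0
t 8.35 jig [-1.000e-01  1.428e+02  1.860e+01] shift [-82.8   0.2   1.6] toolx in jig deg 89.99 F [0.1 0.1 0.5] gap 0.006
```

```bash
python3 -m jog '[{"x":-4,"y":0,"z":0,"roll":0},{"x":-4,"y":0,"z":0,"roll":0},{"x":-4,"y":0,"z":0,"roll":0},{"x":-4,"y":0,"z":0,"roll":0},{"x":-4,"y":0,"z":0,"roll":0},{"x":-4,"y":0,"z":0,"roll":0},{"x":-4,"y":0,"z":0,"roll":0},{"x":-4,"y":0,"z":0,"roll":0},{"x":-4,"y":0,"z":0,"roll":0},{"x":-4,"y":0,"z":0,"roll":0}]' | grep force; python3 -m jog '[{"x":-4,"y":0,"z":0,"roll":0},{"x":-4,"y":0,"z":0,"roll":0},{"x":-4,"y":0,"z":0,"roll":0},{"x":-4,"y":0,"z":0,"roll":0},{"x":-4,"y":0,"z":0,"roll":0},{"x":-4,"y":0,"z":0,"roll":0},{"x":-4,"y":0,"z":0,"roll":0},{"x":-4,"y":0,"z":0,"roll":0},{"x":-4,"y":0,"z":0,"roll":0},{"x":-4,"y":0,"z":0,"roll":0},{"x":0,"y":0,"z":0,"roll":0}]'|grep force; python3 to.py 0 55 17;python3 - <<'E'
from m import *
p,d=grab('side'); W=world('side',d)
c=blob(p,(0,90,30),(14,255,110),(205,140,270,200)); k=np.zeros(p.shape[:2],np.uint8); cv2.drawContours(k,[c[:,None]],-1,1,-1)
Q=W[(k>0)&(abs(W[...,2]-28)<4)]; 
from to import POST,JX,JY
e=(Q[:,:2]-POST); print('dark jy range',np.percentile(e@JY,[1,50,99]).round(1),np.percentile(e@JX,[1,99]).round(1))
E
```

```text
wrist_force: [-0.1, 1.7, 0.5]
grip_force: 0.8
wrist_force: [0.1, -0.3, 0.0]
grip_force: 0.0
t 10.1 jig [-0.2 62.  18.7] shift [-7.   0.2  1.7] toolx in jig deg 89.97 F [ 0.1 -0.3  0. ] gap 0.001
dark jy range [-9.5 18.9 49.4] [-41.6 -18.1]
```

```bash
python3 -m jog '[{"x":-3,"y":0,"z":0,"roll":0},{"x":-2,"y":0,"z":0,"roll":0},{"x":0,"y":0,"z":0,"roll":0},{"x":0,"y":0,"z":0,"roll":0}]' | grep wrist; python3 -m jog '[{"x":-1,"y":0,"z":0,"roll":0},{"x":0,"y":0,"z":0,"roll":0},{"x":0,"y":0,"z":0,"roll":0}]' | grep wrist;python3 -m jog '[{"x":-1,"y":0,"z":0,"roll":0},{"x":0,"y":0,"z":0,"roll":0},{"x":0,"y":0,"z":0,"roll":0}]' | grep wrist; python3 to.py 0 55 17
```

```text
wrist_force: [-0.4, -0.1, 0.6]
wrist_force: [1.1, -0.4, -1.0]
wrist_force: [-0.2, 0.4, -0.2]
t 10.98 jig [-0.1 55.9 18.8] shift [-0.9  0.1  1.8] toolx in jig deg 89.99 F [-0.2  0.4 -0.2] gap 0.003
```

```bash
for i in 1 ; do python3 -m jog '[{"x":-1,"y":0,"z":0,"roll":0},{"x":0,"y":0,"z":0,"roll":0},{"x":0,"y":0,"z":0,"roll":0}]' | grep wrist; python3 -m jog '[{"x":-1,"y":0,"z":0,"roll":0},{"x":0,"y":0,"z":0,"roll":0},{"x":0,"y":0,"z":0,"roll":0}]' | grep wrist; python3 -m jog '[{"x":-1,"y":0,"z":0,"roll":0},{"x":0,"y":0,"z":0,"roll":0},{"x":0,"y":0,"z":0,"roll":0}]' | grep wrist;done; python3 to.py 0 55 17
```

```text
wrist_force: [0.6, 1.2, -0.1]
wrist_force: [1.0, 4.1, -1.5]
wrist_force: [0.7, 8.8, -4.0]
t 11.73 jig [ 0. 54. 19.] shift [ 1. -0.  2.] toolx in jig deg 89.98 F [ 0.7  8.8 -4. ] gap 0.005
```

Contact at the post: 9 N with the TCP at jig y 54. Now back off, rise, and go over to the aluminium lane.

```bash
python3 -m jog '[{"x":4,"y":0,"z":0,"roll":0},{"x":8,"y":0,"z":0,"roll":0},{"x":0,"y":0,"z":-20,"roll":0},{"x":0,"y":0,"z":-30,"roll":0},{"x":0,"y":0,"z":-35,"roll":0},{"x":0,"y":0,"z":-25,"roll":0},{"x":-10,"y":0,"z":-10,"roll":0},{"x":-25,"y":0,"z":0,"roll":0},{"x":-30,"y":0,"z":0,"roll":0},{"x":-30,"y":0,"z":0,"roll":0},{"x":-30,"y":0,"z":0,"roll":0},{"x":-30,"y":0,"z":0,"roll":0},{"x":-30,"y":0,"z":0,"roll":0},{"x":-20,"y":0,"z":0,"roll":0},{"x":-5,"y":0,"z":0,"roll":0},{"x":0,"y":0,"z":0,"roll":0},{"x":0,"y":0,"z":0,"roll":0}]' | grep wrist; python3 to.py 0 -146 36; python3 - <<'E'
from m import *
from to import POST,JX,JY
p,d=grab('top'); np.savez('pics/top2.npz',p=p)
o=plates(p)
for n,v in o.items(): e=np.array(v[0])-POST; print(n,(e@JX).round(1),(e@JY).round(1))
E
```

```text
wrist_force: [-0.3, 0.4, 0.7]
t 13.15 jig [  -0.2 -144.9  138.5] shift [ -1.1   0.2 102.5] toolx in jig deg 89.97 F [-0.3  0.4  0.7] gap 0.006
dark 147 [514.7 244.3] [80.2 80.1] 79.9
alu 42 [659.   96.8] [43.4 15.8] 1.0
brass 157 [592.6 228.2] [78.8 87.5] 80.9
dark 0.3 4.4
alu 166.2 -118.4
brass 79.7 0.9
```

```bash
python3 -m jog '[{"x":-1,"y":0,"z":15,"roll":0},{"x":0,"y":0,"z":25,"roll":0},{"x":0,"y":0,"z":25,"roll":0},{"x":0,"y":0,"z":17,"roll":0},{"x":0,"y":0,"z":10,"roll":0},{"x":0,"y":0,"z":0,"roll":0},{"x":0,"y":0,"z":5,"roll":0},{"x":0,"y":0,"z":5,"roll":0},{"x":0,"y":0,"z":0,"roll":0},{"x":0,"y":0,"z":0,"roll":0}]' | grep wrist; python3 to.py 0 -62 36; python3 -m jog '[{"x":4,"y":0,"z":0,"roll":0},{"x":4,"y":0,"z":0,"roll":0},{"x":4,"y":0,"z":0,"roll":0},{"x":4,"y":0,"z":0,"roll":0},{"x":4,"y":0,"z":0,"roll":0},{"x":4,"y":0,"z":0,"roll":0},{"x":4,"y":0,"z":0,"roll":0},{"x":4,"y":0,"z":0,"roll":0}]' | grep wrist; python3 to.py 0 -62 36
```

```text
wrist_force: [-0.0, 0.7, 0.4]
t 14.03 jig [ 1.00e-01 -1.46e+02  3.72e+01] shift [84.  -0.1  1.2] toolx in jig deg 90.0 F [-0.   0.7  0.4] gap 0.004
wrist_force: [-0.3, -2.2, 1.7]
t 14.7 jig [-1.000e-01 -1.137e+02  3.680e+01] shift [51.7  0.1  0.8] toolx in jig deg 90.0 F [-0.3 -2.2  1.7] gap 0.001
```

```bash
python3 -m jog '[{"x":4,"y":0,"z":0,"roll":0},{"x":4,"y":0,"z":0,"roll":0},{"x":4,"y":0,"z":0,"roll":0},{"x":4,"y":0,"z":0,"roll":0},{"x":4,"y":0,"z":0,"roll":0}]' | grep wrist;python3 -m jog '[{"x":4,"y":0,"z":0,"roll":0},{"x":4,"y":0,"z":0,"roll":0},{"x":4,"y":0,"z":0,"roll":0},{"x":4,"y":0,"z":0,"roll":0},{"x":4,"y":0,"z":0,"roll":0},{"x":4,"y":0,"z":0,"roll":0},{"x":4,"y":0,"z":0,"roll":0},{"x":4,"y":0,"z":0,"roll":0},{"x":0,"y":0,"z":0,"roll":0},{"x":0,"y":0,"z":0,"roll":0}]' | grep wrist; python3 to.py 0 -55 36; python3 -m jog '[{"x":2,"y":0,"z":0,"roll":0},{"x":2,"y":0,"z":0,"roll":0},{"x":0,"y":0,"z":0,"roll":0},{"x":0,"y":0,"z":0,"roll":0}]' | grep wrist;  python3 to.py 0 -55 36
```

```text
wrist_force: [0.3, -2.1, 1.5]
wrist_force: [-0.2, -0.6, -0.1]
t 15.95 jig [ -0.  -61.8  36.9] shift [6.8 0.  0.9] toolx in jig deg 90.02 F [-0.2 -0.6 -0.1] gap 0.006
wrist_force: [-0.6, -0.7, 0.2]
t 16.28 jig [ -0.  -58.   36.9] shift [3.  0.  0.9] toolx in jig deg 89.99 F [-0.6 -0.7  0.2] gap 0.004
```

```bash
python3 -m jog '[{"x":1.5,"y":0,"z":0,"roll":0},{"x":0,"y":0,"z":0,"roll":0},{"x":0,"y":0,"z":0,"roll":0}]' | grep wrist; python3 -m jog '[{"x":1,"y":0,"z":0,"roll":0},{"x":0,"y":0,"z":0,"roll":0},{"x":0,"y":0,"z":0,"roll":0}]' | grep wrist; python3 -m jog '[{"x":1,"y":0,"z":0,"roll":0},{"x":0,"y":0,"z":0,"roll":0},{"x":0,"y":0,"z":0,"roll":0}]' | grep wrist;  python3 to.py 0 -55 36; python3 -m jog '[{"x":1,"y":0,"z":0,"roll":0},{"x":0,"y":0,"z":0,"roll":0},{"x":0,"y":0,"z":0,"roll":0}]' | grep wrist;  python3 to.py 0 -55 36
```

```text
wrist_force: [0.2, -0.5, 0.4]
wrist_force: [-0.4, -0.7, -0.9]
wrist_force: [-0.5, -0.8, -0.8]
t 17.03 jig [ -0.1 -54.5  36.8] shift [-0.5  0.1  0.8] toolx in jig deg 90.0 F [-0.5 -0.8 -0.8] gap 0.004
wrist_force: [-1.5, -5.2, 1.0]
t 17.28 jig [ -0.1 -53.9  36.8] shift [-1.1  0.1  0.8] toolx in jig deg 90.01 F [-1.5 -5.2  1. ] gap 0.003
```

```bash
python3 -m jog '[{"x":-4,"y":0,"z":0,"roll":0},{"x":-8,"y":0,"z":0,"roll":0},{"x":0,"y":0,"z":-20,"roll":0},{"x":0,"y":0,"z":-30,"roll":0},{"x":0,"y":0,"z":-30,"roll":0},{"x":0,"y":0,"z":-20,"roll":0},{"x":5,"y":15,"z":0,"roll":-6},{"x":10,"y":22,"z":0,"roll":-6},{"x":12,"y":25,"z":0,"roll":-6},{"x":0,"y":0,"z":0,"roll":-7},{"x":0,"y":0,"z":0,"roll":-7},{"x":0,"y":0,"z":0,"roll":-7},{"x":0,"y":0,"z":0,"roll":-7},{"x":0,"y":0,"z":0,"roll":-7},{"x":0,"y":0,"z":0,"roll":-7},{"x":0,"y":0,"z":0,"roll":-7},{"x":0,"y":0,"z":0,"roll":-7},{"x":0,"y":0,"z":0,"roll":-7},{"x":0,"y":0,"z":0,"roll":-7},{"x":0,"y":0,"z":0,"roll":-2}]' | grep wrist;python3 -m jog '[{"x":0,"y":0,"z":0,"roll":0},{"x":0,"y":0,"z":0,"roll":0}]' | grep wrist; python3 to.py 145 0 100
```

```text
wrist_force: [-0.6, -0.3, 0.9]
wrist_force: [0.3, 0.2, 0.2]
t 19.12 jig [ 57.7 -31.7 136.8] shift [-87.2  31.9  36.8] toolx in jig deg 179.89 F [0.3 0.2 0.2] gap 0.004
```

```bash
python3 -m jog '[{"x":-17.4,"y":6.4,"z":0,"roll":0},{"x":-17.4,"y":6.4,"z":0,"roll":0},{"x":-17.4,"y":6.4,"z":0,"roll":0},{"x":-17.4,"y":6.4,"z":0,"roll":0},{"x":-17.6,"y":6.3,"z":0,"roll":0},{"x":0,"y":0,"z":20,"roll":0},{"x":0,"y":0,"z":20,"roll":0},{"x":0,"y":0,"z":0,"roll":0},{"x":0,"y":0,"z":0,"roll":0}]' | grep wrist; python3 to.py 145 0 52; python3 - <<'E'
from m import *
from to import POST,JX,JY
p,d=grab('top'); np.savez('pics/top3.npz',p=p)
o=plates(p,{'dark':28,'alu':44,'brass':61})
for n,v in o.items(): e=np.array(v[0])-POST; print(n,(e@JX).round(1),(e@JY).round(1))
E
```

```text
wrist_force: [0.1, 0.3, 1.5]
t 19.87 jig [1.444e+02 1.000e-01 9.620e+01] shift [-0.6 -0.1 44.2] toolx in jig deg 179.92 F [0.1 0.3 1.5] gap 0.009Traceback (most recent call last):
  File "<stdin>", line 4, in <module>
  File "m.py", line 10, in plates
    c=blob(p,lo,hi,BOX); P=np.array([ray('top',u,v,z[n] if z else z0)[:2] for u,v in c],np.float32)
  File "m.py", line 4, in blob
    c=max(cv2.findContours(k,cv2.RETR_EXTERNAL,cv2.CHAIN_APPROX_NONE)[0],key=cv2.contourArea); return c[:,0,:]
ValueError: max() iterable argument is empty
```

```bash
python3 -m jog '[{"x":-0.5,"y":0,"z":15,"roll":0},{"x":0,"y":0,"z":15,"roll":0},{"x":0,"y":0,"z":7,"roll":0},{"x":0,"y":0,"z":6,"roll":0},{"x":0,"y":0,"z":0,"roll":0},{"x":0,"y":0,"z":0,"roll":0}]' | grep wrist; python3 to.py 62 0 52; python3 -m jog '[{"x":4,"y":0,"z":0,"roll":0},{"x":4,"y":0,"z":0,"roll":0},{"x":4,"y":0,"z":0,"roll":0},{"x":4,"y":0,"z":0,"roll":0},{"x":4,"y":0,"z":0,"roll":0},{"x":4,"y":0,"z":0,"roll":0},{"x":4,"y":0,"z":0,"roll":0},{"x":4,"y":0,"z":0,"roll":0},{"x":4,"y":0,"z":0,"roll":0},{"x":4,"y":0,"z":0,"roll":0}]' | grep wrist;  python3 -m jog '[{"x":4,"y":0,"z":0,"roll":0},{"x":4,"y":0,"z":0,"roll":0},{"x":4,"y":0,"z":0,"roll":0},{"x":4,"y":0,"z":0,"roll":0},{"x":4,"y":0,"z":0,"roll":0},{"x":4,"y":0,"z":0,"roll":0},{"x":4,"y":0,"z":0,"roll":0},{"x":4,"y":0,"z":0,"roll":0},{"x":4,"y":0,"z":0,"roll":0},{"x":4,"y":0,"z":0,"roll":0},{"x":0,"y":0,"z":0,"roll":0},{"x":0,"y":0,"z":0,"roll":0}]' | grep wrist; python3 to.py 55 0 52
```

```text
wrist_force: [0.2, -0.1, 0.2]
t 20.42 jig [145.3   0.4  53.5] shift [83.3 -0.5  1.6] toolx in jig deg 179.99 F [ 0.2 -0.1  0.2] gap 0.004
wrist_force: [2.8, -0.8, 1.7]
wrist_force: [0.2, 0.5, 0.4]
t 22.25 jig [65.1  0.5 53.9] shift [10.1 -0.5  1.9] toolx in jig deg 180.0 F [0.2 0.5 0.4] gap 0.005
```

```bash
python3 -m jog '[{"x":4,"y":0,"z":0,"roll":0},{"x":3,"y":0,"z":0,"roll":0},{"x":0,"y":0,"z":0,"roll":0},{"x":0,"y":0,"z":0,"roll":0}]' | grep wrist; python3 -m jog '[{"x":2,"y":0,"z":0,"roll":0},{"x":0,"y":0,"z":0,"roll":0},{"x":0,"y":0,"z":0,"roll":0}]' | grep wrist; python3 -m jog '[{"x":1,"y":0,"z":0,"roll":0},{"x":0,"y":0,"z":0,"roll":0},{"x":0,"y":0,"z":0,"roll":0}]' | grep wrist;  python3 to.py 55 0 52; python3 -m jog '[{"x":1,"y":0,"z":0,"roll":0},{"x":0,"y":0,"z":0,"roll":0},{"x":0,"y":0,"z":0,"roll":0}]' | grep wrist;  python3 to.py 55 0 52
```

```text
wrist_force: [-0.1, -0.6, -0.4]
wrist_force: [-0.2, 0.3, -0.2]
wrist_force: [0.4, -0.2, -0.2]
t 23.08 jig [55.4  0.5 53.8] shift [ 0.4 -0.5  1.8] toolx in jig deg 179.99 F [ 0.4 -0.2 -0.2] gap 0.004
wrist_force: [0.7, -0.4, 0.5]
t 23.33 jig [54.3  0.5 53.8] shift [-0.7 -0.5  1.8] toolx in jig deg 180.0 F [ 0.7 -0.4  0.5] gap 0.004
```

```bash
python3 -m jog '[{"x":1,"y":0,"z":0,"roll":0},{"x":0,"y":0,"z":0,"roll":0},{"x":0,"y":0,"z":0,"roll":0}]' | grep wrist; python3 -m jog '[{"x":1,"y":0,"z":0,"roll":0},{"x":0,"y":0,"z":0,"roll":0},{"x":0,"y":0,"z":0,"roll":0},{"x":0,"y":0,"z":0,"roll":0}]' | grep wrist;  python3 to.py 55 0 52
```

```text
wrist_force: [1.6, -0.3, -0.7]
wrist_force: [6.0, -1.5, -3.0]
t 23.92 jig [53.4  0.5 54.1] shift [-1.6 -0.6  2.1] toolx in jig deg 179.99 F [ 6.  -1.5 -3. ] gap 0.003
```

```bash
python3 -m jog '[{"x":-4,"y":0,"z":0,"roll":0},{"x":-8,"y":0,"z":0,"roll":0},{"x":0,"y":0,"z":-20,"roll":0},{"x":0,"y":0,"z":-30,"roll":0},{"x":0,"y":0,"z":-35,"roll":0},{"x":0,"y":0,"z":-35,"roll":0},{"x":0,"y":0,"z":-20,"roll":0},{"x":0,"y":15,"z":0,"roll":0},{"x":0,"y":30,"z":0,"roll":0},{"x":0,"y":30,"z":0,"roll":0},{"x":0,"y":30,"z":0,"roll":0},{"x":0,"y":30,"z":0,"roll":0},{"x":0,"y":15,"z":0,"roll":0},{"x":0,"y":0,"z":0,"roll":0},{"x":0,"y":0,"z":0,"roll":0}]' 0 | grep wrist; python3 - <<'E'
from m import *
from to import POST,JX,JY
p,d=grab('top'); np.savez('pics/top4.npz',p=p,d=d); q,e=grab('side'); np.savez('pics/side4.npz',p=q,d=e)
W=world('top',d)
c=blob(p,*COL['brass'][:2],BOX); P=np.array([ray('top',u,v,60)[:2] for u,v in c],np.float32); r=cv2.minAreaRect(P); ee=np.array(r[0])-POST; print('brass',r,ee@JX,ee@JY)
k=np.zeros(p.shape[:2],np.uint8); cv2.drawContours(k,[c[:,None]],-1,1,-1); k=cv2.erode(k,np.ones((3,3))); print('brass z',np.percentile(W[k>0][:,2],[10,50,90]))
p0=np.load('pics/top0.npz')['p']; s0=np.load('pics/side0.npz')['p']
for n,im,box in(('top',p0,(312,178,345,208)),('side',s0,(262,247,298,285))):
    h=cv2.cvtColor(im,cv2.COLOR_RGB2HSV); x0,y0,x1,y1=box
    m=((h[...,1]<110)&(h[...,2]<90)|(h[...,1]<60)&(h[...,2]>90)).astype(np.uint8); z=np.zeros_like(m); z[y0:y1,x0:x1]=m[y0:y1,x0:x1]
    g=max(cv2.findContours(z,cv2.RETR_EXTERNAL,cv2.CHAIN_APPROX_NONE)[0],key=cv2.contourArea)[:,0]
    P=np.array([ray(n,u,v,46)[:2] for u,v in g],np.float32); print(n,'hub',cv2.minEnclosingCircle(P))
    k=(h[...,1]<60)&(h[...,2]>110); z=np.zeros_like(m); z[y0:y1,x0:x1]=k[y0:y1,x0:x1]
    g=max(cv2.findContours(z,cv2.RETR_EXTERNAL,cv2.CHAIN_APPROX_NONE)[0],key=cv2.contourArea)[:,0]
    P=np.array([ray(n,u,v,46)[:2] for u,v in g],np.float32); print(n,'disc',cv2.minEnclosingCircle(P))
s=read_state(); print(s['tcp_pos'],s['finger_gap'])
cv2.imwrite('pics/s4.png',cv2.resize(q[90:330,170:410],None,fx=2.5,fy=2.5,interpolation=cv2.INTER_CUBIC)[:,:,::-1])
E
```

```text
wrist_force: [-0.1, -0.5, 0.1]
brass ((513.8341674804688, 240.91717529296875), (78.06446075439453, 88.32560729980469), 80.73284912109375) -0.012579849037720109 0.9268512168874898
brass z [57.69998141 60.17516838 63.22627923]
top hub ((562.0535888671875, -79.32316589355469), 57.08842849731445)
top disc ((568.5069580078125, -81.74826049804688), 11.877256393432617)
side hub ((567.8818359375, -102.07703399658203), 59.54261779785156)
side disc ((567.4306030273438, -81.48388671875), 12.38162899017334)
[600.9482283  377.71047274 191.02514754] 0.996941033721027
```

View pics/s4.png

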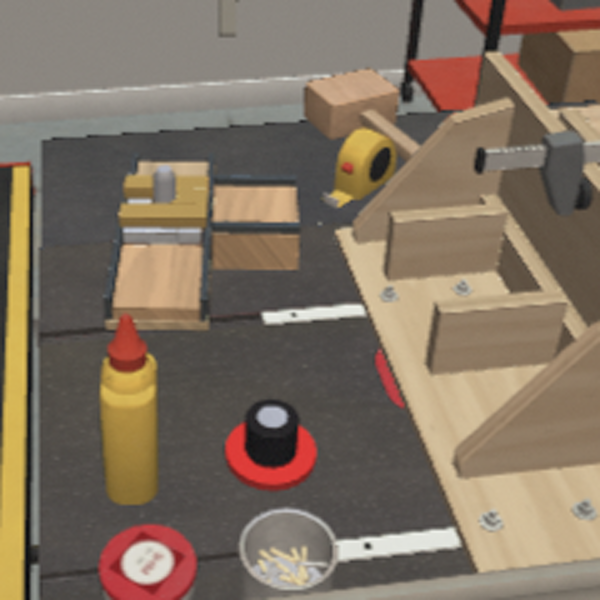

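The plates are stacked round the post at (165,190) in the crop. The cap at (270,440) and the bystanders haven't been disturbed. The cap axis is at about (568.0, -81.6).

```bash
python3 -c "
from to import *
e=np.array([568.0,-81.6])-POST; print(e@JX,e@JY); to(e@JX,e@JY,120)"; python3 -m jog '[{"x":0,"y":-15,"z":0,"roll":0},{"x":0,"y":-30,"z":0,"roll":0},{"x":0,"y":-35,"z":0,"roll":0},{"x":0,"y":-35,"z":0,"roll":0},{"x":0,"y":-35,"z":0,"roll":0},{"x":0,"y":-35,"z":0,"roll":0},{"x":0,"y":-35,"z":0,"roll":0},{"x":0,"y":-35,"z":0,"roll":0},{"x":0,"y":-35,"z":0,"roll":0},{"x":0,"y":-35,"z":0,"roll":0},{"x":0,"y":-35,"z":0,"roll":0},{"x":0,"y":-30,"z":0,"roll":0},{"x":0,"y":-30,"z":0,"roll":0},{"x":0,"y":-20,"z":0,"roll":0},{"x":0,"y":0,"z":0,"roll":0},{"x":0,"y":0,"z":0,"roll":0},{"x":0,"y":0,"z":0,"roll":0}]' 0 | grep wrist;python3 -c "
from to import *
e=np.array([568.0,-81.6])-POST; to(e@JX,e@JY,80)"
```

```text
104.48020413561636 -308.96429719917467
t 25.27 jig [ 64.4 149.8 193. ] shift [ -40.4 -458.6   73.4] toolx in jig deg 179.97 F [-0.6 -0.3 -0.1] gap 0.997
wrist_force: [-0.3, -0.6, -0.7]
t 26.68 jig [  64.2 -289.3  193.9] shift [-40.3 -19.7 113.9] toolx in jig deg 179.96 F [-0.3 -0.6 -0.7] gap 0.998
```

```bash
python3 -m jog '[{"x":-13.4,"y":-6.5,"z":0,"roll":0},{"x":-13.4,"y":-6.6,"z":0,"roll":0},{"x":-13.4,"y":-6.6,"z":10,"roll":0},{"x":0,"y":0,"z":25,"roll":0},{"x":0,"y":0,"z":30,"roll":0},{"x":0,"y":0,"z":30,"roll":0},{"x":0,"y":0,"z":19,"roll":0},{"x":0,"y":0,"z":0,"roll":0},{"x":0,"y":0,"z":0,"roll":0},{"x":0,"y":0,"z":0,"roll":0}]' | grep wrist;python3 -c "
from to import *
e=np.array([568.0,-81.6])-POST; to(e@JX,e@JY,16)"; python3 -c "
from tip import *; tips('o')" | tr ' ' '\n' | wc -l; python3 - <<'E'
from h import *
q,e=grab('side');cv2.imwrite('pics/s5.png',cv2.resize(q[120:330,170:410],None,fx=2.8,fy=2.8,interpolation=cv2.INTER_CUBIC)[:,:,::-1])
E
```

```text
wrist_force: [0.5, -1.1, -0.5]
t 27.52 jig [ 105.3 -308.7   81.2] shift [ 1.  -0.3 65.2] toolx in jig deg 180.04 F [ 0.5 -1.1 -0.5] gap 1.002
161
```

View pics/s5.png

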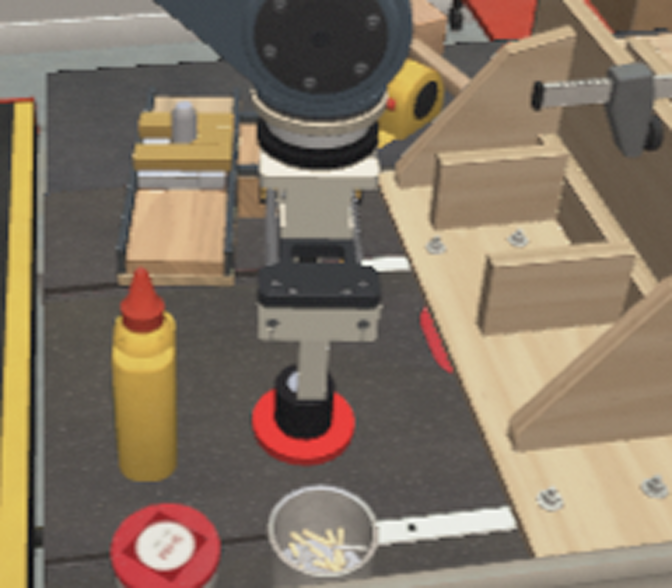

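The near finger at (313,400) lines up with the hub, and the gripper body is clear of the bottle and the cup. Next I'll descend and grip.

```bash
python3 -m jog '[{"x":0.7,"y":0,"z":12,"roll":0},{"x":0,"y":0,"z":15,"roll":0},{"x":0,"y":0,"z":15,"roll":0},{"x":0,"y":0,"z":10,"roll":0},{"x":0,"y":0,"z":7,"roll":0},{"x":0,"y":0,"z":5,"roll":0},{"x":0,"y":0,"z":0,"roll":0},{"x":0,"y":0,"z":0,"roll":0}]' | grep wrist;python3 -c "
from to import *
e=np.array([568.0,-81.6])-POST; to(e@JX,e@JY,16)"; python3 -m jog '[{"x":0,"y":0,"z":0,"roll":0},{"x":0,"y":0,"z":0,"roll":0},{"x":0,"y":0,"z":0,"roll":0},{"x":0,"y":0,"z":0,"roll":0},{"x":0,"y":0,"z":0,"roll":0},{"x":0,"y":0,"z":0,"roll":0},{"x":0,"y":0,"z":0,"roll":0},{"x":0,"y":0,"z":0,"roll":0},{"x":0,"y":0,"z":0,"roll":0},{"x":0,"y":0,"z":0,"roll":0},{"x":0,"y":0,"z":0,"roll":0},{"x":0,"y":0,"z":0,"roll":0}]' 1; python3 to.py 0 0 150
```

```text
wrist_force: [1.1, -0.8, -0.6]
t 28.28 jig [ 104.1 -309.2   16.1] shift [-0.4  0.3  0.1] toolx in jig deg 180.0 F [ 1.1 -0.8 -0.6] gap 1.001
time: 29.28
tcp_pos: [567.4, -81.8, 13.9]
tool_rot: [0.079, 0.997, -0.0, 0.0]
wrist_force: [-0.1, -1.0, 1.0]
finger_gap: 0.473
grip_force: 30.0
t 29.28 jig [ 103.9 -309.2   15.9] shift [ 103.9  309.2 -134.2] toolx in jig deg 180.0 F [-0.1 -1.   1. ] gap 0.473
```

Gripped: gap 44 mm, 30 N. Lift, move along jig +y, then over the post.

```bash
python3 -m jog '[{"x":0,"y":0,"z":-10,"roll":0},{"x":0,"y":0,"z":-20,"roll":0},{"x":0,"y":0,"z":-25,"roll":0},{"x":0,"y":0,"z":-25,"roll":0},{"x":0,"y":0,"z":-25,"roll":0},{"x":0,"y":0,"z":-15,"roll":0},{"x":0,"y":10,"z":-5,"roll":0},{"x":0,"y":20,"z":-5,"roll":0},{"x":0,"y":25,"z":0,"roll":0},{"x":0,"y":25,"z":0,"roll":0},{"x":0,"y":30,"z":0,"roll":0},{"x":5,"y":30,"z":0,"roll":0},{"x":10,"y":30,"z":0,"roll":0},{"x":15,"y":30,"z":0,"roll":0},{"x":20,"y":30,"z":0,"roll":0},{"x":20,"y":25,"z":0,"roll":0},{"x":15,"y":20,"z":0,"roll":0},{"x":10,"y":15,"z":0,"roll":0},{"x":4,"y":10,"z":0,"roll":0},{"x":0,"y":5,"z":0,"roll":0}]'; python3 -m jog '[{"x":4,"y":4.5,"z":0,"roll":0},{"x":0,"y":0,"z":0,"roll":0},{"x":0,"y":0,"z":0,"roll":0}]'>/dev/null; python3 to.py 0 0 16; python3 - <<'E'
from m import *
q,e=grab('side'); np.savez('pics/side6.npz',p=q,d=e); s=read_state(); zb=s['tcp_pos'][2]-13.9; print('underside z',zb)
c=blob(q,(0,150,100),(10,255,255),(180,60,310,185)); 
x,y,w,h=cv2.boundingRect(c[:,None]); print('flange box',x,y,w,h)
f,cx,cy,V=model('side')
for P in (s['tcp_pos'][:2],np.array([513.7,240])):
    t=np.linspace(0,2*np.pi,90); pts=[]
    for z in(zb,zb+10):
        for a in t:
            C=V[:3,:3]@np.r_[P+38*np.array([np.cos(a),np.sin(a)]),z]+V[:3,3]; pts.append([cx+f*C[0]/-C[2],cy-f*C[1]/-C[2]])
    pts=np.array(pts); print('expected',pts.min(0).round(1),(pts.max(0)-pts.min(0)).round(1))
cv2.imwrite('pics/s6.png',cv2.resize(q[60:230,160:330],None,fx=3.5,fy=3.5,interpolation=cv2.INTER_CUBIC)[:,:,::-1])
E
```

```text
time: 30.95
tcp_pos: [517.0, 236.6, 143.5]
tool_rot: [0.079, 0.997, -0.0, -0.0]
wrist_force: [0.0, 1.0, -1.9]
finger_gap: 0.468
grip_force: 30.0
t 31.2 jig [  1.2  -0.2 145.7] shift [  1.2   0.2 129.7] toolx in jig deg 179.97 F [-0.7  0.2 -0.9] gap 0.472
underside z 129.79888699703574
flange box 221 136 30 16
expected [220.5 133.9] [30.3 18.3]
expected [220.  133.8] [30.3 18.2]
```

View pics/s6.png

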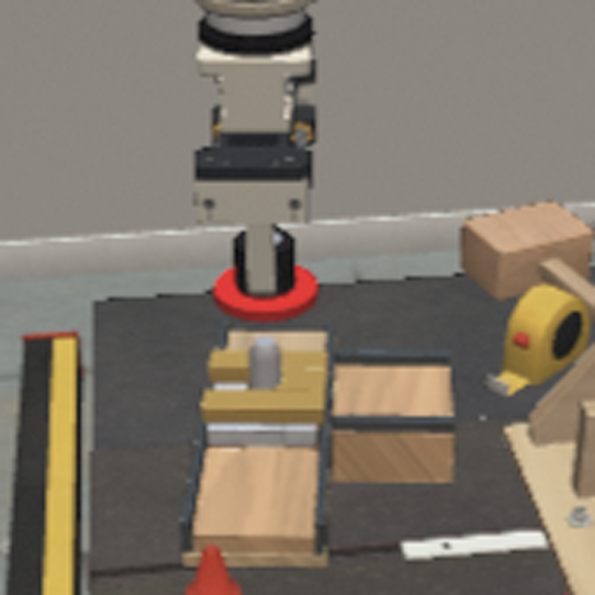

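The cap hangs level and centred over the post: flange at (265,293), post at (265,360) in the crop. Lower it with force checks.

```bash
python3 -m jog '[{"x":1.2,"y":0.2,"z":8,"roll":0},{"x":0,"y":0,"z":10,"roll":0},{"x":0,"y":0,"z":10,"roll":0},{"x":0,"y":0,"z":6,"roll":0},{"x":0,"y":0,"z":3,"roll":0},{"x":0,"y":0,"z":0,"roll":0}]'|grep wrist; python3 -m jog '[{"x":0,"y":0,"z":3,"roll":0},{"x":0,"y":0,"z":3,"roll":0},{"x":0,"y":0,"z":3,"roll":0},{"x":0,"y":0,"z":0,"roll":0},{"x":0,"y":0,"z":0,"roll":0}]'|grep wrist; python3 -m jog '[{"x":0,"y":0,"z":3,"roll":0},{"x":0,"y":0,"z":3,"roll":0},{"x":0,"y":0,"z":3,"roll":0},{"x":0,"y":0,"z":0,"roll":0},{"x":0,"y":0,"z":0,"roll":0}]'|grep wrist; python3 to.py 0 0 76
```

```text
wrist_force: [0.3, 1.0, -1.7]
wrist_force: [-0.1, 0.5, -1.8]
wrist_force: [-0.0, -0.5, -2.6]
t 32.58 jig [-0.4  0.4 90.6] shift [-0.4 -0.4 14.6] toolx in jig deg 180.0 F [-0.  -0.5 -2.6] gap 0.466
```

```bash
python3 -m jog '[{"x":0,"y":0,"z":3,"roll":0},{"x":0,"y":0,"z":3,"roll":0},{"x":0,"y":0,"z":3,"roll":0},{"x":0,"y":0,"z":2,"roll":0},{"x":0,"y":0,"z":0,"roll":0},{"x":0,"y":0,"z":0,"roll":0}]'|grep wrist; python3 -m jog '[{"x":0,"y":0,"z":1.5,"roll":0},{"x":0,"y":0,"z":0,"roll":0},{"x":0,"y":0,"z":0,"roll":0}]'|grep wrist; python3 -m jog '[{"x":0,"y":0,"z":1.5,"roll":0},{"x":0,"y":0,"z":0,"roll":0},{"x":0,"y":0,"z":0,"roll":0}]'|grep wrist; python3 to.py 0 0 76;python3 -m jog '[{"x":0,"y":0,"z":1,"roll":0},{"x":0,"y":0,"z":0,"roll":0},{"x":0,"y":0,"z":0,"roll":0}]'|grep wrist; python3 to.py 0 0 76
```

```text
wrist_force: [-0.1, 0.2, -1.7]
wrist_force: [0.1, 0.7, -2.3]
wrist_force: [-0.3, -0.0, -1.4]
t 33.58 jig [-0.3  0.5 76.8] shift [-0.3 -0.5  0.8] toolx in jig deg 180.0 F [-0.3 -0.  -1.4] gap 0.47
wrist_force: [0.5, 0.1, -1.8]
t 33.83 jig [-0.2  0.5 75.9] shift [-0.2 -0.5 -0.1] toolx in jig deg 179.99 F [ 0.5  0.1 -1.8] gap 0.471
```

```bash
python3 -m jog '[{"x":0,"y":0,"z":0.7,"roll":0},{"x":0,"y":0,"z":0,"roll":0},{"x":0,"y":0,"z":0,"roll":0}]'|grep wrist; python3 -m jog '[{"x":0,"y":0,"z":0.7,"roll":0},{"x":0,"y":0,"z":0,"roll":0},{"x":0,"y":0,"z":0,"roll":0}]'|grep wrist; python3 to.py 0 0 76
```

```text
wrist_force: [-2.4, -1.4, 5.8]
wrist_force: [-5.6, -3.8, 14.3]
t 34.33 jig [-0.2  0.5 75.8] shift [-0.2 -0.5 -0.2] toolx in jig deg 180.0 F [-5.6 -3.8 14.3] gap 0.471
```

Seated, with 14 N of upward force. Ease off 1 mm, open, and rise straight up.

```bash
python3 -m jog '[{"x":0,"y":0,"z":-1,"roll":0},{"x":0,"y":0,"z":0,"roll":0}]'|grep wrist; python3 -m jog '[{"x":0,"y":0,"z":0,"roll":0},{"x":0,"y":0,"z":0,"roll":0},{"x":0,"y":0,"z":0,"roll":0},{"x":0,"y":0,"z":0,"roll":0},{"x":0,"y":0,"z":0,"roll":0},{"x":0,"y":0,"z":0,"roll":0},{"x":0,"y":0,"z":0,"roll":0},{"x":0,"y":0,"z":0,"roll":0},{"x":0,"y":0,"z":-5,"roll":0},{"x":0,"y":0,"z":-15,"roll":0},{"x":0,"y":0,"z":-25,"roll":0},{"x":0,"y":0,"z":-30,"roll":0},{"x":0,"y":0,"z":-20,"roll":0},{"x":0,"y":20,"z":-10,"roll":0},{"x":0,"y":35,"z":0,"roll":0},{"x":0,"y":35,"z":0,"roll":0},{"x":0,"y":35,"z":0,"roll":0},{"x":0,"y":35,"z":0,"roll":0},{"x":0,"y":20,"z":0,"roll":0},{"x":0,"y":0,"z":0,"roll":0}]' 0; python3 - <<'E'
from m import *
from to import POST,JX,JY
p,d=grab('top'); q,e=grab('side'); W=world('side',e); np.savez('pics/f.npz',p=p,d=d,q=q,e=e)
for n,im,D in(('side',q,e),('top',p,d)):
    c=blob(im,(0,150,100),(10,255,255),(185,100,275,240)); P=np.array([ray(n,u,v,70)[:2] for u,v in c],np.float32); r=cv2.fitEllipse(P); print(n,'flange',np.round(r[0],1),np.round(r[1],1))
    k=np.zeros(im.shape[:2],np.uint8); cv2.drawContours(k,[c[:,None]],-1,1,-1); h=cv2.cvtColor(im,cv2.COLOR_RGB2HSV); k=(k>0)&(h[...,0]<10)&(h[...,1]>150); print('z',np.percentile(world(n,D)[k][:,2],[10,50,90]).round(1))
cv2.imwrite('pics/f.png',cv2.resize(q[110:320,170:380],None,fx=2.8,fy=2.8,interpolation=cv2.INTER_CUBIC)[:,:,::-1])
E
```

```text
wrist_force: [-1.8, -1.2, 6.1]
time: 36.17
tcp_pos: [541.6, 421.8, 178.3]
tool_rot: [0.078, 0.997, 0.0, 0.0]
wrist_force: [-0.6, -0.4, -0.0]
finger_gap: 0.998
grip_force: 0.0
side flange [512.5 233.7] [69.8 79.7]
z [65.4 70.1 71.6]
top flange [514.5 241.1] [72.2 72.7]
z [67.4 70.5 73.9]
```

View pics/f.png

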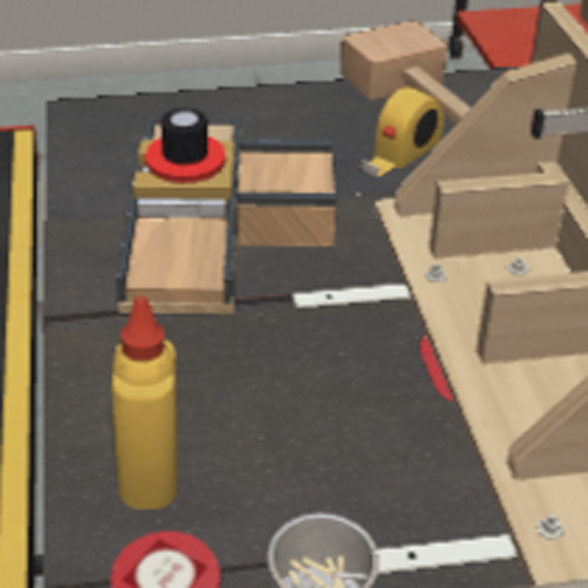

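The cap sits flat on the brass plate at (185,155). The bystanders are still standing and the gripper is clear. The flange top measures z ≈ 70, as expected when seated.

```bash
python3 -c "
from cell import ctrl; print(ctrl.close_job())"
```

```text
the job is handed in; nothing more can be done
None
```

The three plates are stacked home round the post in order (dark, aluminium, brass), the cap sits flat on the brass and is let go, the glue bottle, cup and tin are still standing, and the job was handed in at about 36 s; no verdict came back.

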